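# Pin the transport lock of a microscope table

## Robot

A 6-joint arm with a two-finger parallel gripper is mounted at the origin on the work surface. World frame = base frame: x ahead of the robot, y to its left, z up, the work surface at z = 0. Lengths are in m, angles in degrees, forces in N, time in s.
With the tool pointing down it reaches from about 0.4 to 0.825 m from the base axis. Payload 7 kg.
Tool frame: the origin (TCP) lies midway between the tips of the shut fingers; the grasp point (between the pads) lies hold_point_z behind it (hold_point_z is the distance from the TCP to the grasp point, in m); z points along the fingers, y is the line along which they close (so a half turn about z gives the same grasp; the last joint's range is limited). The gripper opens to 88 mm and grips with 3 to 60 N. Pads are 19 mm wide; open, the fingers measure 130 mm over their backs; the gripper's body (78 mm by 193 mm) begins 47 mm behind the grasp point.
Start: joints at [-58.264, 20.546, 0.682, 0, -70.136, -16.507], TCP at [0.177, -0.651, 0.227] pointing down, gripper open.
Joint ranges: [-176.03, 176.03], [-82.01, 121.73], [-58.28, 71.71], [-173.87, 95.51], [-174.79, -0.11], [-173.66, 173.66]. Speed limits (degrees/s): [136.94, 136.94, 172.46, 180, 180, 180].

## Interface

Orientations are given as [roll, pitch, yaw] about the fixed x, y, z axes, in that order (R = Rz(yaw) Ry(pitch) Rx(roll)).
In Python, from plant import * gives the robot as it stands.
- The arm moves only by the tool step_arm, never from a script. Its argument "steps" is a list that holds one entry, the list of rows, each a list of 6 numbers: the shift along the tool's x, y, z scaled (see below), then the turn, a rotation vector about the tool's x, y, z scaled (see below). In form: [[[tx, ty, tz, wx, wy, wz], ...]]. A call has 1 to 20 rows; each row is the pose to reach, as a shift and turn from the pose commanded when the call began, along the tool's axes at that moment; what a row does not reach only later rows make up. The controller multiplies each number of a shift by 100 mm and each number of a turn by 0.5 rad. A row lasts 1/10 s, in which the tool goes at most 50 mm and 8.59 degrees, less where a joint would pass 70% of its speed; a pose out of reach is approached as far as the arm can. A call with a number of a shift or a turn outside -1 to 1 is refused whole. A call with a gripper value outside its range is refused whole. "jaw" is the closure in counts, from 0 (fully open) to 255 (shut), set as the call begins (left out, the last holds). The fingers move at their own pace and stop on an object; the grip force is fixed at half the most. Time passes only in rows, so rows that repeat a pose let the fingers close. It gives the time, the measured TCP pose, the force, the opening and the grip force at its end, in the units of the state.
- get_obs(): the state, without advancing time (a new reading comes with each control period).
- snapshot(name): name is "side" or "top"; returns (picture, depth): 480x640x3 uint8, red, green, blue; 480x640 float32, m along the optical axis (not along the pixel's ray), 0 where there is no reading.
- calibration(name): a dict with "mtx" (3x3 intrinsics, pixels), "dist" ([k1, k2, p1, p2, k3] as OpenCV has them; the pictures are not rectified), "rvec" (rotation vector, rad) and "tvec" (3), from world to camera coordinates, as OpenCV has them. Camera axes: x right, y down, z forward; pixel columns grow to the right and rows downward; lengths in m; the calibration is good to about 2 mm. A picture is of the moment at which its call begins. calibration takes no time and is no camera call.
- close_job(): hands the job in; it is judged then, once.
The state is a dict: "clock": time; "joint_pos": joint angles; "qvel": joint speeds; "tau": joint torques, N m; "tool_pos": TCP position; "orientation": TCP orientation; "force": force on the tool from outside, world axes, zero at the start; "moment": the same for the moment, N m; "opening": finger opening in m; "gripper_force": force on a finger pad.
Only numpy, scipy, OpenCV 4.12 (cv2) and the standard library are available. Lean on these libraries where they do the work, as an engineer would, in place of code of your own. Each camera call takes 0.05 s, during which the arm holds its last target. There are 200 camera calls.

## Task

Secure the microscope's transport lock: first wind the crank nut down its threaded stud, whole turns, until its cross hole lines up with the hole in the blue lock plate. Then lift the red-headed pin out of the grey caddy by its shank, lay it down on the black rubber mat and let go, take it again by its head, and push it through plate and nut until its head is home against the plate; leave it there. Leave the nut lined up and do not disturb the spare pin or the other things.

Things in the scene. Friction and masses are not known exactly. Their poses are not given: they have to be found in the camera images.
- lock: Transport lock, fixed. Grey base 130 (x) x 90 x 12 mm; origin under its centre, on the axis of the upright brass stud (top 106 mm above the table). On its -x side stands the blue lock plate: 44 mm wide, 10 mm thick (x -36 to -26 mm), top 68 mm above the table, with a square hole 11 x 11 mm along x. The pin goes in along the lock's +x.
- crank_nut (a joint): Turn of the nut, rad; 0 = cross hole lined up with the plate's hole (needed within 0.1). Positive = unscrewed (anticlockwise from above), rising 6 mm a turn. The arm's heading is the lock's yaw plus this value. Starts 1.1 to 2.1 turns too high (6.8 to 13.2). Bottoms at -1.0, a sixth of a turn too far: then back off. Stays where it is left; turning the peg takes 2 to 5 N.
- crank_peg (a point): Middle of the crank's orange peg: upright, round, 14 mm diameter, from 20 mm below to 18 mm above this point, 50 mm from the stud axis, 100 mm above the table when lined up. The peg is a sleeve that spins freely on the arm, so it can be held firmly from above and led round in a circle about the stud without turning the gripper.
- lock_mouth (a point): Centre of the mouth of the lock plate's hole, on its outer face: 36 mm from the stud axis towards the lock's -x, 50 mm above the table.
- nut_hole (a point): Middle of the nut's cross hole, on the stud axis; 50 mm above the table when lined up (its x = arm's direction). Aluminium hub 40 mm diameter, from 20 mm below to 20 mm above this point, 1.5 mm clear of the dark collar below when lined up; hole 11 x 11 mm right through along the arm; black arm (10 mm thick) on top. Lined up, the arm points straight away from the lock plate; half or whole turns off, the height is wrong.
- pin: Lock pin, red square head, about 100 g. Origin at the centre of the shoulder (head face where the shank starts); x along the shank to the tip. Shank round, 8 mm diameter, 60 mm long, last 6 mm tapered to 4 mm. Head x -22 to 0 mm, 24 x 24 mm. Centre of mass 8 mm behind the shoulder: laid down it rests on its head, shank level 12 mm above the surface. Starts in the caddy, axis 30 mm above the table.
- spare_pin: Spare pin with a blue head, same head size, shank 13 mm thick (too thick for the hole). It lies in the caddy's other pocket; leave it there. Which pocket holds which varies. Origin and axes as for the red pin.
- caddy: Grey pin caddy, fixed, 136 mm wide (y), x -42 to 0 mm, 44 mm tall; origin under the middle of its front edge. Two open-topped pockets at y = +40 and -40 mm box in the heads closely (head tops 2 mm below the walls' tops). The shanks stick out level through front slots along the caddy's +x, 53 mm beyond the front. Pins come out straight upwards.
- mat: Black rubber mat, fixed, 100 (x) x 130 (y) x 3 mm; origin at the centre of its underside.
- optic_post: Fixed lens on a post, an obstacle: foot 44 mm diameter, top 110 mm above the table; origin at the centre of its underside.
- dropper: White dropper bottle, 36 mm diameter, 100 mm tall, origin at the centre of its underside; bystander.
- objective: Brass microscope objective standing upright, 32 mm diameter, 44 mm tall, origin under its centre; bystander.
- slide_box: Blue slide box with white lid, 87 x 57 x 30 mm, origin under its centre; bystander.
- screwdriver: Screwdriver lying flat, 180 mm long along its x; bystander.
- filter_cube: Black filter cube, 32 mm, amber glass on top, origin under its centre; bystander.
- dish: Glass dish, 80 mm diameter, 18 mm tall, origin under its centre; bystander.

How it is judged (in metres and radians):
On the way, in this order (a step that is already met when the one before it is completed fails the run):
1. the crank nut is wound down so that its cross hole lines up with the lock plate (value of joint crank_nut between -0.1 and 0.1 rad), for 0.2 s.
2. the red pin lies on the mat, let go (contact force between pin and mat above 0.2 N and contact force between the fingers and pin below 0.05 N and linear speed of pin below 0.03 m/s), for 0.2 s.
3. the red pin is pushed home through plate and nut (all of step 1 and x of pin in the frame of lock above -0.04 m and distance between pin and lock_mouth below 0.006 m and angle between the x axis of pin and the x axis of lock, either way round below 0.08 rad), for 0.2 s.
At the end, for the whole second after the job is handed in: The nut stands within 0.1 rad of lined up and the red pin is home through lock plate and nut: its shoulder within 4 mm of the plate's face and 6 mm of the hole's centre, its axis within 0.08 rad of the hole's, at rest and released (all of step 3 and linear speed of pin below 0.02 m/s and contact force between the fingers and pin below 0.05 N); the robot touches nothing.
It fails at once if the spare pin was moved by more than 30 mm (distance of spare_pin from where it was at the start of the episode above 0.03 m).
It fails at once if one of the other loose things was moved by more than 30 mm (distance of any of dropper, objective, slide_box, screwdriver, filter_cube, dish from where it was at the start of the episode above 0.03 m).
It also fails if it takes over 72 s, if anything falls off the work surface, if the arm or the gripper's body presses on something with over 40 N, if the wrist force passes 120 N, or if a joint passes its speed limit or range.

## Working session

There is one attempt and no reset: what is moved stays moved. The work goes in short steps, Python scripts to look and compute and a tool call to move; the robot and the scene stay as the last step left them, time stands still between calls to the robot, and variables do not carry over. Pictures are saved under pics/ and viewed, at most 11 in all, crops included, and the job is handed in when it is done.

Besides the shell and the picture viewer there is one more tool, called after ">>>" in YAML: its name, and indented under it one key for each argument. step_arm: Moves the arm, as the interface text tells. Its arguments: {"type":"object","properties":{"steps":{"type":"array","items":{"type":"array","items":{"type":"array","items":{"type":"number","minimum":-1,"maximum":1}}}},"jaw":{"type":"number"}},"required":["steps"]}

```bash
mkdir -p pics; ls; python3 - <<'E'
from plant import *
import cv2,numpy as np
o=get_obs();print(o)
for n in("top","side"):
    p,d=snapshot(n);c=calibration(n);print(n,c)
    cv2.imwrite(f"pics/{n}0.png",p[:,:,::-1]);np.savez(f"{n}0.npz",p=p,d=d)
E
```

```text
pics
{'clock': 0.0, 'joint_pos': array([-5.82662195e+01,  2.05917395e+01,  6.34201034e-01, -1.96794585e-02,
       -7.01356425e+01, -1.65065754e+01]), 'qvel': array([-0.0600622 ,  0.03330691, -0.0457178 ,  0.02514182, -0.06892584,
       -0.04160917]), 'tau': array([ 2.75812827e-04, -5.82719886e+01,  2.93051594e+01,  6.99706793e+00,
        7.03178113e-03, -9.70552696e-05]), 'tool_pos': array([ 0.177129  , -0.65084361,  0.22562388]), 'orientation': array([ 1.79905403e+02, -8.74008843e-03, -1.64779490e+02]), 'force': array([-0.27830652,  0.68554431, -0.24180095]), 'moment': array([-0.02096822, -0.02485611,  0.03613455]), 'gripper_force': 0.0, 'opening': 0.0875877095651339}
top {'mtx': array([[456.21736905,   0.        , 327.59390711],
       [  0.        , 456.21736905, 235.96336648],
       [  0.        ,   0.        ,   1.        ]]), 'dist': array([-0.03471522,  0.        ,  0.        ,  0.        ,  0.        ]), 'rvec': array([ 2.11896439, -2.18061449,  0.10283746]), 'tvec': array([-0.05210259,  0.57439064,  1.19666614])}
side {'mtx': array([[475.08789361,   0.        , 316.55077189],
       [  0.        , 475.08789361, 233.39945586],
       [  0.        ,   0.        ,   1.        ]]), 'dist': array([-0.10695941,  0.        ,  0.        ,  0.        ,  0.        ]), 'rvec': array([ 0.86676006, -2.38122363,  1.20347052]), 'tvec': array([0.3876389 , 0.30749315, 0.69489534])}
```

View pics/top0.png

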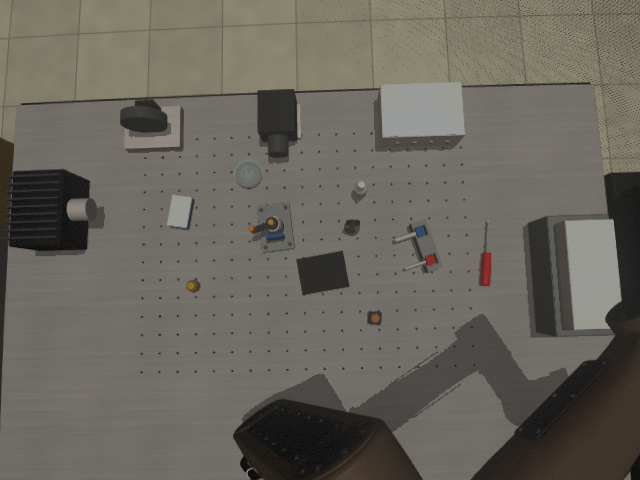

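View pics/side0.png

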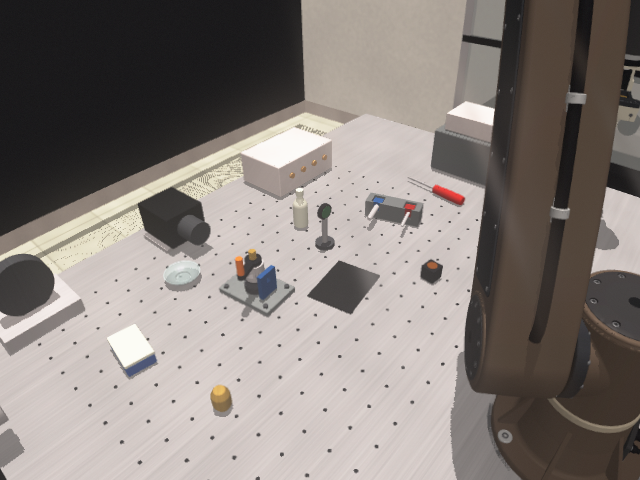

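The top view shows the lock at (275,228), with its blue plate on the lower side (275,237) and the orange peg at (252,229). The mat is at (323,272) and the caddy at (425,246), with the red pin at (431,260) and the blue at (421,232). The optic post is at (352,227).

```bash
cat > h.py <<'E'
import cv2,numpy as np
from plant import *
def cam(n):
    c=calibration(n);R=cv2.Rodrigues(c["rvec"])[0];return c,R,-R.T@c["tvec"]
def ray(n,uv,z):
    c,R,C=cam(n);q=cv2.undistortPoints(np.array(uv,float).reshape(-1,1,2),c["mtx"],c["dist"])[:,0]
    d=np.c_[q,np.ones(len(q))]@R
    return C+d*((z-C[2])/d[:,2])[:,None]
def proj(n,X):
    c=calibration(n);return cv2.projectPoints(np.array(X,float).reshape(-1,3),c["rvec"],c["tvec"],c["mtx"],c["dist"])[0][:,0]
def tri(a,b):
    A=[];B=[]
    for n,uv in(("top",a),("side",b)):
        c,R,C=cam(n);q=cv2.undistortPoints(np.array(uv,float).reshape(1,1,2),c["mtx"],c["dist"])[0,0]
        d=R.T@np.r_[q,1];d/=np.linalg.norm(d);P=np.eye(3)-np.outer(d,d);A.append(P);B.append(P@C)
    return np.linalg.solve(sum(A),sum(B))
def cloud(n,p,d):
    c,R,C=cam(n);v,u=np.mgrid[:480,:640]
    q=cv2.undistortPoints(np.stack([u,v],-1).reshape(-1,1,2).astype(float),c["mtx"],c["dist"])[:,0]
    return ((np.c_[q,np.ones(len(q))]*d.reshape(-1,1)-c["tvec"])@R).reshape(480,640,3)
E
python3 - <<'E'
from h import *
for n in("top","side"):
    f=np.load(n+"0.npz");p,d=f["p"],f["d"];X=cloud(n,p,d)
    hsv=cv2.cvtColor(p,cv2.COLOR_RGB2HSV)
    for nm,lo,hi in(("blue",(100,120,40),(125,255,255)),("orange",(6,170,100),(16,255,255)),("red",(0,150,80),(5,255,255)),("black",(0,0,0),(179,120,45))):
        m=cv2.inRange(hsv,lo,hi);k,l,s,c=cv2.connectedComponentsWithStats(m)
        for i in range(1,k):
            if s[i,4]>12 and 140<c[i,0]<500 and 150<c[i,1]<420:
                q=X[(l==i)&(d>0)]
                print(n,nm,c[i].round(1),s[i],q.mean(0).round(3) if len(q) else "", np.percentile(q[:,2],[5,95]).round(3) if len(q) else "")
t=cv2.imread("pics/top0.png");s=cv2.imread("pics/side0.png")
a=[cv2.resize(t[195:260,235:310],None,fx=5,fy=5,interpolation=2),cv2.resize(t[210:285,385:450],None,fx=5,fy=5,interpolation=2),cv2.resize(s[240:315,215:300],None,fx=5,fy=5,interpolation=2)]
im=np.zeros((600,800,3),np.uint8)
im[:325,:375]=a[0];im[:375,375:700]=a[1];b=cv2.resize(a[2],(312,275));im[325:600,:312]=b
cv2.imwrite("pics/c1.png",im)
E
```

```text
top blue [419.8 231.3] [416 227   9  10  60] [ 0.577 -0.315  0.042] [0.039 0.046]
top blue [273.8 235.3] [267 233  15   5  42] [0.574 0.072 0.068] [0.065 0.072]
top orange [250.5 228.3] [249 226   4   5  15] [0.587 0.122 0.126] [0.123 0.129]
top red [486.  268.9] [481 253  10  33 265] [ 0.472 -0.491  0.024] [0.019 0.028]
top red [430.3 259.5] [426 255  10  10  67] [ 0.501 -0.339  0.042] [0.038 0.046]
top black [277.9 154. ] [269 152  19   5  70] [0.798 0.06  0.057] [0.038 0.073]
top black [322.3 272.9] [ 297  252   52   42 1276] [ 0.475 -0.051  0.004] [-0.001  0.008]
side blue [378.1 199.9] [374 198  10   5  36] [ 0.58  -0.315  0.041] [0.039 0.042]
side blue [265.  271.8] [258 266  16  13  63] [0.577 0.074 0.067] [0.065 0.069]
side orange [238.4 258.6] [236 257   6   4  21] [0.59  0.123 0.124] [0.123 0.126]
side red [448.8 194.4] [433 185  31  20 246] [ 0.471 -0.484  0.019] [0.01  0.025]
side red [409.4 206.2] [405 204  10   5  41] [ 0.504 -0.338  0.041] [0.039 0.043]
side black [491.3 244.1] [488 229   8  34  90] [0.167 0.079 0.333] [0.318 0.348]
side black [488.3 268.8] [486 265   5   8  17] [0.16  0.089 0.306] [0.294 0.312]
```

View pics/c1.png

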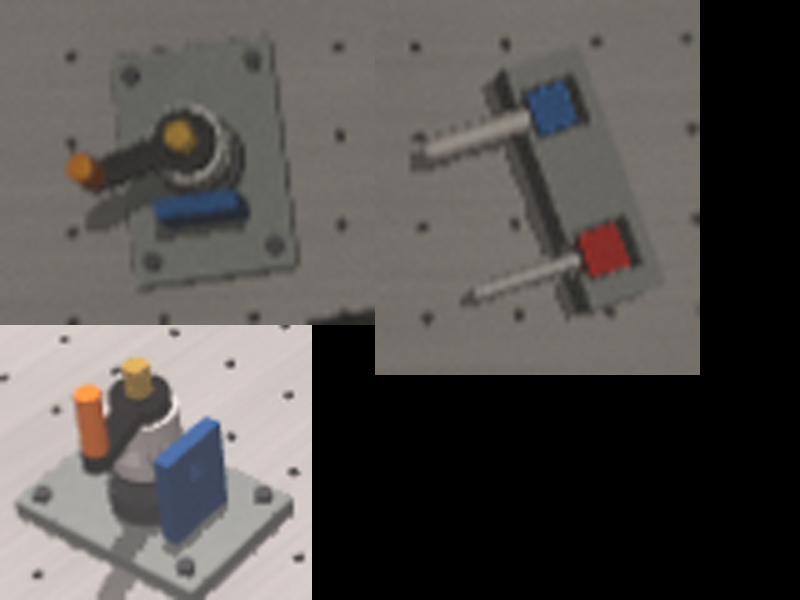

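The crops show the base corners, the plate, and the crank arm pointing left (+y). The red pin is in the lower pocket, with its shank pointing left.

```bash
python3 - <<'E'
from h import *
try: print("hold",hold_point_z)
except Exception as e: print(e)
import plant; print([k for k in dir(plant) if k[0]!='_'])
def pr(l,a): print(l,np.round(a,4).tolist())
# lock base corners top crop
cc=np.array([(114,55),(270,41),(297,267),(140,287)])/5.+[235,195]-.4
P=ray("top",cc,.012);pr("base",P);pr("ctr",P.mean(0))
e=(P[0]+P[1]-P[2]-P[3]);print("yaw",np.degrees(np.arctan2(e[1],e[0])), "yaw2",np.degrees(np.arctan2(*( (P[1]+P[2]-P[0]-P[3])[:2]*[1,1])) ) )
e=(P[0]+P[3]-P[1]-P[2]);print("y-dir",np.degrees(np.arctan2(-e[0],e[1])))
sc=np.array([(17,508),(190,594),(292,500),(118,425-5)])/3.667-[0,325/3.667]+[215,240]-.3
Q=ray("side",sc,.012);pr("sidebase",Q);pr("ctr",Q.mean(0))
f={n:np.load(n+"0.npz") for n in("top","side")}
X={n:cloud(n,f[n]["p"],f[n]["d"]) for n in f}
H={n:cv2.cvtColor(f[n]["p"],cv2.COLOR_RGB2HSV) for n in f}
def cen(n,lo,hi,box):
    m=cv2.inRange(H[n],lo,hi);u0,u1,v0,v1=box;v,u=np.nonzero(m[v0:v1,u0:u1]);return np.array([u.mean()+u0,v.mean()+v0]),u+u0,v+v0
for n,b in(("top",(240,300,200,250)),("side",(230,300,240,300))):
    c,u,v=cen(n,(100,90,40),(125,255,255),b)
    q=X[n][v,u];k=abs(q[:,2]-.068)<.006
    print(n,"plate",ray(n,[c],.068),q[k].mean(0))
c,u,v=cen("top",(100,90,40),(125,255,255),(240,300,200,250));R=ray("top",np.c_[u,v],.068)[:,:2].astype(np.float32);print("plate rect",cv2.minAreaRect(R))
# stud top (yellow) & peg top
pr("stud top",ray("top",[np.array([178,136])/5+[234.6,194.6]],.106))
pr("stud side",ray("side",[np.array([137,363-325])/3.667+[214.7,239.7]],.106))
for n,uv in(("top",np.array([78,168])/5+[234.6,194.6]),("side",np.array([88,391-325])/3.667+[214.7,239.7])):
    pr("peg "+n,ray(n,[uv],.1255))
# caddy pins
t0=np.array([385-.4,210-.4])
for l,h,tip in(("red",(603,250),(468,300)),("blue",(552,108),(420,158))):
    a=ray("top",[(np.array(h)-[375,0])/5+t0],.042);b=ray("top",[(np.array(tip)-[375,0])/5+t0],.030)
    d=b-a;print(l,a.round(4),b.round(4),np.degrees(np.arctan2(d[0,1],d[0,0])))
# head masks
for n,b in(("top",(400,450,215,275)),("side",(360,430,190,225))):
    for l,lo,hi in(("red",(0,120,60),(6,255,255)),("blue",(100,100,40),(125,255,255))):
        c,u,v=cen(n,lo,hi,b);r=ray(n,np.c_[u,v],.042);print(n,l,ray(n,[c],.042).round(4),cv2.minAreaRect(r[:,:2].astype(np.float32)))
m=cv2.inRange(H["top"],(0,0,0),(179,130,48));m[:, :295]=0;m[:,352:]=0;m[:248]=0;m[298:]=0
v,u=np.nonzero(m);r=ray("top",np.c_[u,v],.003);print("mat",cv2.minAreaRect(r[:,:2].astype(np.float32)))
E
```

```text
hold 0.0188
['PlanningError', 'calibration', 'close_job', 'get_obs', 'hold_point_z', 'snapshot']
base [[0.6659, 0.1245, 0.012], [0.671, 0.0375, 0.012], [0.5448, 0.0248, 0.012], [0.5363, 0.1113, 0.012]]
ctr [0.6045, 0.0745, 0.012]
yaw 5.7705921914339555 yaw2 175.53124058340683
y-dir 4.4687594165931985
sidebase [[0.6597, 0.131, 0.012], [0.5377, 0.1159, 0.012], [0.5458, 0.0285, 0.012], [0.6726, 0.0427, 0.012]]
ctr [0.6039, 0.0795, 0.012]
top plate [[0.57426769 0.07116709 0.068     ]] [0.57483387 0.07134111 0.06791613]
side plate [[0.57319765 0.07691403 0.068     ]] [0.57683499 0.07424177 0.06693202]
plate rect ((0.5744303464889526, 0.07155618816614151), (0.01112633477896452, 0.04271049052476883), 4.648435592651367)
stud top [[0.6048, 0.0755, 0.106]]
stud side [[0.6076, 0.075, 0.106]]
peg top [[0.5872, 0.1232, 0.1255]]
peg side [[0.5899, 0.1221, 0.1255]]
red [[ 0.5004 -0.3389  0.042 ]] [[ 0.4765 -0.268   0.03  ]] 108.59597528592036
blue [[ 0.577  -0.3158  0.042 ]] [[ 0.5535 -0.2457  0.03  ]] 108.5317340987628
top red [[ 0.5004 -0.3388  0.042 ]] ((0.5004550218582153, -0.3387536108493805), (0.023421570658683777, 0.02229481190443039), 18.95623779296875)
top blue [[ 0.5773 -0.3158  0.042 ]] ((0.5774531960487366, -0.3158579170703888), (0.023782670497894287, 0.020385866984725), 15.502567291259766)
side red [[ 0.5013 -0.3332  0.042 ]] ((0.49448421597480774, -0.3233582377433777), (0.021710418164730072, 0.05330290645360947), 31.123857498168945)
side blue [[ 0.5789 -0.3139  0.042 ]] ((0.5787555575370789, -0.31432265043258667), (0.021162204444408417, 0.021815769374370575), 8.112571716308594)
mat ((0.47648265957832336, -0.051028214395046234), (0.09721838682889938, 0.12691819667816162), 9.159302711486816)
```

>>> step_arm:
  steps:
    - [[-0.37, 0.4, 0, 0, 0, 0.17], [-0.75, 0.8, 0, 0, 0, 0.35], [-0.75, 0.8, 0, 0, 0, 0.35]]
  jaw: 165

```text
clock: 0.4
tool_pos: [0.2298, -0.5509, 0.2265]
orientation: [179.9, 0.0, -174.9]
force: [-0.2, -1.0, 1.4]
opening: 0.0692
gripper_force: 0.0
```

>>> step_arm:
  steps:
    - [[-0.3, 0.46, 0, 0, 0, 0], [-0.6, 0.92, 0, 0, 0, 0], [-0.6, 0.92, 0, 0, 0, 0]]

```text
clock: 0.7
tool_pos: [0.2813, -0.4541, 0.2267]
orientation: [180.0, 0.0, -174.6]
force: [0.4, -0.1, -0.3]
opening: 0.0454
gripper_force: 0.0
```

>>> step_arm:
  steps:
    - [[-0.3, 0.46, 0, 0, 0, 0], [-0.6, 0.92, 0, 0, 0, 0], [-0.6, 0.92, 0, 0, 0, 0]]

```text
clock: 1.0
tool_pos: [0.3328, -0.3575, 0.2267]
orientation: [180.0, 0.0, -174.6]
force: [-0.5, -0.5, -0.1]
opening: 0.0311
gripper_force: 0.0
```

>>> step_arm:
  steps:
    - [[-0.3, 0.46, 0, 0, 0, 0], [-0.6, 0.92, 0, 0, 0, 0], [-0.6, 0.92, 0, 0, 0, 0]]

```text
clock: 1.3
tool_pos: [0.3845, -0.2607, 0.2267]
orientation: [180.0, 0.0, -174.6]
force: [-0.2, 0.5, 1.0]
opening: 0.0313
gripper_force: 0.0
```

>>> step_arm:
  steps:
    - [[-0.3, 0.46, 0, 0, 0, 0], [-0.6, 0.92, 0, 0, 0, 0], [-0.6, 0.92, 0, 0, 0, 0]]

```text
clock: 1.6
tool_pos: [0.4362, -0.1638, 0.2267]
orientation: [-180.0, 0.0, -174.6]
force: [-0.1, -0.7, 0.8]
opening: 0.0308
gripper_force: 0.0
```

>>> step_arm:
  steps:
    - [[-0.3, 0.46, 0, 0, 0, 0], [-0.6, 0.92, 0, 0, 0, 0], [-0.6, 0.92, 0, 0, 0, 0]]

```text
clock: 1.9
tool_pos: [0.4877, -0.0668, 0.2264]
orientation: [-180.0, 0.0, -174.7]
force: [-0.7, -0.3, 0.5]
opening: 0.0309
gripper_force: 0.0
```

>>> step_arm:
  steps:
    - [[-0.3, 0.46, 0, 0, 0, 0], [-0.6, 0.92, 0, 0, 0, 0], [-0.6, 0.92, 0, 0, 0, 0], [-0.6, 0.92, 0, 0, 0, 0]]

```text
clock: 2.3
tool_pos: [0.5377, 0.0284, 0.2257]
orientation: [-180.0, -0.1, -174.7]
force: [-0.5, -0.3, 0.1]
opening: 0.0307
gripper_force: 0.0
```

>>> step_arm:
  steps:
    - [[-0.3, 0.45, 0, 0, 0, 0], [-0.59, 0.89, 0, 0, 0, 0], [-0.59, 0.89, 0.3, 0, 0, 0], [-0.59, 0.89, 0.7, 0, 0, 0], [-0.59, 0.89, 0.85, 0, 0, 0], [-0.59, 0.89, 0.85, 0, 0, 0]]

```text
clock: 2.9
tool_pos: [0.586, 0.1195, 0.1387]
orientation: [-179.9, -0.3, -174.9]
force: [0.2, 0.4, 0.3]
opening: 0.0312
gripper_force: 0.0
```

```bash
python3 - <<'E'
from h import *
ims=[]
for n,b in(("top",(200,320,180,260)),("side",(190,310,190,270))):
    p,d=snapshot(n);np.savez(n+"1.npz",p=p,d=d);u0,u1,v0,v1=b;ims.append(cv2.resize(p[v0:v1,u0:u1,::-1],None,fx=4.8,fy=3.6 if 0 else 4.8,interpolation=2))
im=np.hstack([cv2.resize(i,(400,267)) for i in ims]);cv2.imwrite("pics/c2.png",im)
print(get_obs()["tool_pos"])
E
```

```text
[0.58814867 0.12057813 0.14217729]
```

View pics/c2.png

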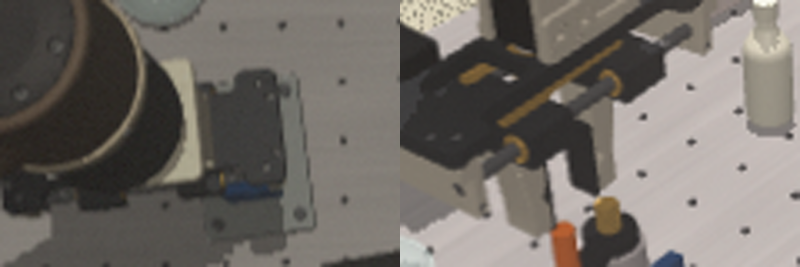

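The side view shows the open fingers above the peg, whose top is at crop pixel (565,225), or about image (239,257). I'll compare that with the projected TCP.

```bash
python3 - <<'E'
from h import *
print(proj("side",[[.588,.1206,.1255],[.588,.1236,.1255],[.591,.1206,.1255]]))
p=np.load("side1.npz")["p"];h=cv2.cvtColor(p,cv2.COLOR_RGB2HSV);m=cv2.inRange(h,(3,170,130),(14,255,255));m[:245]=0;m[285:]=0;m[:,:225]=0;m[:,252:]=0
for r in range(250,285):
    u=np.nonzero(m[r])[0]
    if len(u):print(r,u.min(),u.max(),end="; ")
print(get_obs()["tool_pos"])
E
```

```text
[[240.02114927 257.71706563]
 [238.7955049  258.51772616]
 [238.92457944 257.06599084]]
257 237 240; 258 237 241; 259 236 241; 260 236 241; 261 236 240; 262 236 241; 263 237 241; 264 237 241; 265 237 241; 266 237 241; 267 237 241; 268 238 241; 269 238 241; 270 238 240; 271 238 242; 272 238 241; 273 238 241; 274 238 242; [0.58814867 0.12057813 0.14217729]
```

>>> step_arm:
  steps:
    - [[0, 0.02, 0.15, 0, 0, 0], [0, 0.02, 0.3, 0, 0, 0], [0, 0.02, 0.46, 0, 0, 0], [0, 0.02, 0.46, 0, 0, 0], [0, 0.02, 0.46, 0, 0, 0]]

```text
clock: 3.5
tool_pos: [0.5884, 0.1237, 0.0971]
orientation: [180.0, 0.1, -174.8]
force: [-0.4, -0.2, -0.1]
opening: 0.0309
gripper_force: 0.0
```

>>> step_arm:
  steps:
    - [[0, 0, 0, 0, 0, 0], [0, 0, 0, 0, 0, 0], [0, 0, 0, 0, 0, 0], [0, 0, 0, 0, 0, 0], [0, 0, 0, 0, 0, 0], [0, 0, 0, 0, 0, 0]]
  jaw: 255

```text
clock: 4.1
tool_pos: [0.5878, 0.1235, 0.0961]
orientation: [-180.0, 0.0, -174.8]
force: [-0.3, -5.4, 5.1]
opening: 0.013
gripper_force: 30.0
```

```bash
python3 - <<'E'
from h import *
print(get_obs())
E
```

```text
{'clock': 4.1, 'joint_pos': array([ 3.05103191e+01,  2.01288052e+01, -1.85412178e+01,  4.55598479e-02,
       -5.13283789e+01, -1.15333011e+02]), 'qvel': array([ 0.01866547,  0.06858618,  0.01350475,  0.04217871, -0.01882743,
        0.08255621]), 'tau': array([ 3.07566024e+00, -5.00989223e+01,  2.42285085e+01,  3.91361475e+00,
        9.20731556e-01,  6.65290470e-03]), 'tool_pos': array([0.58779132, 0.12348063, 0.09606008]), 'orientation': array([-1.79968529e+02,  1.66565499e-02, -1.74794220e+02]), 'force': array([-0.30051535, -5.35508166,  5.09524788]), 'moment': array([-2.13829351, -0.0696052 , -0.02932073]), 'gripper_force': 29.985777139663696, 'opening': 0.013029563471306073}
```

```bash
cat > circ.py <<'E'
import numpy as np
def tab(a0,a1,n,r0=50,r1=50):
    s=[-r0*np.cos(np.radians(a0)),r0*np.sin(np.radians(a0))];o=[]
    for k in range(1,n+1):
        a=a0+(a1-a0)*k/n;o.append([round(float(-r1*np.cos(np.radians(a))-s[0])/100,3),round(float(r1*np.sin(np.radians(a))-s[1])/100,3),round((a0-a)/6000,3),0,0,0])
    print(o+[o[-1]])
E
python3 -c "
from circ import *
tab(104.5,44.5,6,51);tab(44.5,-75.5,10);tab(-75.5,-195.5,10);tab(-195.5,-315.5,10);tab(-315.5,-360,5)"
```

```text
[[-0.088, 0.005, 0.002, 0, 0, 0], [-0.176, 0.004, 0.003, 0, 0, 0], [-0.261, -0.012, 0.005, 0, 0, 0], [-0.343, -0.042, 0.007, 0, 0, 0], [-0.418, -0.087, 0.008, 0, 0, 0], [-0.484, -0.143, 0.01, 0, 0, 0], [-0.484, -0.143, 0.01, 0, 0, 0]]
[[-0.065, -0.082, 0.002, 0, 0, 0], [-0.112, -0.175, 0.004, 0, 0, 0], [-0.138, -0.277, 0.006, 0, 0, 0], [-0.142, -0.381, 0.008, 0, 0, 0], [-0.125, -0.484, 0.01, 0, 0, 0], [-0.087, -0.581, 0.012, 0, 0, 0], [-0.029, -0.668, 0.014, 0, 0, 0], [0.045, -0.742, 0.016, 0, 0, 0], [0.134, -0.798, 0.018, 0, 0, 0], [0.231, -0.835, 0.02, 0, 0, 0], [0.231, -0.835, 0.02, 0, 0, 0]]
[[0.103, -0.015, 0.002, 0, 0, 0], [0.208, -0.009, 0.004, 0, 0, 0], [0.308, 0.019, 0.006, 0, 0, 0], [0.401, 0.067, 0.008, 0, 0, 0], [0.482, 0.134, 0.01, 0, 0, 0], [0.547, 0.215, 0.012, 0, 0, 0], [0.594, 0.309, 0.014, 0, 0, 0], [0.62, 0.41, 0.016, 0, 0, 0], [0.624, 0.515, 0.018, 0, 0, 0], [0.607, 0.618, 0.02, 0, 0, 0], [0.607, 0.618, 0.02, 0, 0, 0]]
[[-0.038, 0.097, 0.002, 0, 0, 0], [-0.096, 0.184, 0.004, 0, 0, 0], [-0.171, 0.258, 0.006, 0, 0, 0], [-0.259, 0.314, 0.008, 0, 0, 0], [-0.357, 0.35, 0.01, 0, 0, 0], [-0.46, 0.366, 0.012, 0, 0, 0], [-0.564, 0.36, 0.014, 0, 0, 0], [-0.665, 0.332, 0.016, 0, 0, 0], [-0.758, 0.283, 0.018, 0, 0, 0], [-0.838, 0.217, 0.02, 0, 0, 0], [-0.838, 0.217, 0.02, 0, 0, 0]]
[[-0.05, -0.059, 0.001, 0, 0, 0], [-0.09, -0.126, 0.003, 0, 0, 0], [-0.119, -0.198, 0.004, 0, 0, 0], [-0.137, -0.273, 0.006, 0, 0, 0], [-0.143, -0.35, 0.007, 0, 0, 0], [-0.143, -0.35, 0.007, 0, 0, 0]]
```

>>> step_arm:
  steps:
    - [[-0.09, 0.0, 0.002, 0, 0, 0], [-0.18, 0.0, 0.003, 0, 0, 0], [-0.26, -0.01, 0.005, 0, 0, 0], [-0.34, -0.04, 0.007, 0, 0, 0], [-0.42, -0.085, 0.008, 0, 0, 0], [-0.485, -0.145, 0.01, 0, 0, 0], [-0.485, -0.145, 0.01, 0, 0, 0]]

```text
clock: 4.8
tool_pos: [0.6384, 0.1142, 0.0953]
orientation: [180.0, 0.1, -174.8]
force: [-0.8, -0.5, 6.2]
opening: 0.0129
gripper_force: 30.0
```

```bash
cat > st.py <<'E'
from h import *
o=get_obs();p=o["tool_pos"];d=p[:2]-[.605,.0755];y=np.radians(5.2);l=np.array([[np.cos(y),np.sin(y)],[-np.sin(y),np.cos(y)]])
L=l@d*1000;f=l@o["force"][:2]
print(o["clock"],p.round(4),"lock mm",L.round(1),"r",np.hypot(*L).round(1),"ang",np.degrees(np.arctan2(L[1],L[0])).round(1),"F lock",f.round(1),o["force"][2].round(1),o["orientation"].round(1),o["opening"].round(4),o["gripper_force"].round(1))
E
python3 st.py
```

```text
Traceback (most recent call last):
  File "st.py", line 4, in <module>
    print(o["clock"],p.round(4),"lock mm",L.round(1),"r",np.hypot(*L).round(1),"ang",np.degrees(np.arctan2(L[1],L[0])).round(1),"F lock",f.round(1),o["force"][2].round(1),o["orientation"].round(1),o["opening"].round(4),o["gripper_force"].round(1))
                                                                                                                                                                                                     ^^^^^^^^^^^^^^^^^^
AttributeError: 'float' object has no attribute 'round'
```

>>> step_arm:
  steps:
    - [[-0.065, -0.08, 0.002, 0, 0, 0], [-0.11, -0.175, 0.004, 0, 0, 0], [-0.14, -0.275, 0.006, 0, 0, 0], [-0.14, -0.38, 0.008, 0, 0, 0], [-0.125, -0.485, 0.01, 0, 0, 0], [-0.085, -0.58, 0.012, 0, 0, 0], [-0.03, -0.67, 0.014, 0, 0, 0], [0.045, -0.74, 0.016, 0, 0, 0], [0.135, -0.8, 0.018, 0, 0, 0], [0.23, -0.835, 0.02, 0, 0, 0], [0.23, -0.835, 0.02, 0, 0, 0]]

```text
clock: 5.9
tool_pos: [0.6222, 0.0284, 0.0938]
orientation: [180.0, 0.2, -174.8]
force: [1.5, -2.7, 6.2]
opening: 0.0132
gripper_force: 30.0
```

```bash
sed -i 's/o\["opening"\].round(4),o\["gripper_force"\].round(1)/o["opening"],o["gripper_force"]/' st.py; python3 st.py
```

```text
5.9 [0.6222 0.0284 0.0938] lock mm [ 12.9 -48.5] r 50.2 ang -75.1 F lock [ 1.2 -2.8] 6.2 [ 180.     0.2 -174.8] 0.013192297230024836 29.986655116081238
```

>>> step_arm:
  steps:
    - [[0.105, -0.015, 0.002, 0, 0, 0], [0.21, -0.01, 0.004, 0, 0, 0], [0.31, 0.02, 0.006, 0, 0, 0], [0.4, 0.065, 0.008, 0, 0, 0], [0.48, 0.135, 0.01, 0, 0, 0], [0.545, 0.215, 0.012, 0, 0, 0], [0.595, 0.31, 0.014, 0, 0, 0], [0.62, 0.41, 0.016, 0, 0, 0], [0.625, 0.515, 0.018, 0, 0, 0], [0.605, 0.62, 0.02, 0, 0, 0], [0.605, 0.62, 0.02, 0, 0, 0]]

```text
clock: 7.0
tool_pos: [0.5563, 0.0861, 0.0913]
orientation: [180.0, 0.1, -174.7]
force: [-1.3, 1.2, 8.8]
opening: 0.0132
gripper_force: 30.0
```

>>> step_arm:
  steps:
    - [[-0.04, 0.095, 0.002, 0, 0, 0], [-0.095, 0.185, 0.004, 0, 0, 0], [-0.17, 0.26, 0.006, 0, 0, 0], [-0.26, 0.315, 0.008, 0, 0, 0], [-0.355, 0.35, 0.01, 0, 0, 0], [-0.46, 0.365, 0.012, 0, 0, 0], [-0.565, 0.36, 0.014, 0, 0, 0], [-0.665, 0.33, 0.016, 0, 0, 0], [-0.76, 0.285, 0.018, 0, 0, 0], [-0.84, 0.215, 0.02, 0, 0, 0], [-0.84, 0.215, 0.02, 0, 0, 0]]

```text
clock: 8.1
tool_pos: [0.6387, 0.1139, 0.0893]
orientation: [180.0, 0.1, -174.8]
force: [-0.2, -0.8, 8.1]
opening: 0.0131
gripper_force: 30.0
```

```bash
python3 st.py
```

```text
8.1 [0.6387 0.1139 0.0893] lock mm [37.  35.2] r 51.1 ang 43.5 F lock [-0.3 -0.8] 8.1 [ 1.800e+02  1.000e-01 -1.748e+02] 0.013128468260119144 29.98599350452423
```

```bash
python3 - <<'E'
import numpy as np
from scipy.optimize import least_squares
P=np.array([(.6384,.1142),(.6222,.0284),(.5563,.0861),(.6387,.1139)])
r=least_squares(lambda c:np.hypot(*(P-c).T)-.05,[.605,.0755]);print(r.x,r.fun)
c=r.x;y=np.radians(5.2);t=c+.05*np.array([np.cos(y),np.sin(y)]);print(t)
d=t-P[3];a=np.radians(-174.8);print(d@[np.cos(a),np.sin(a)],d@[np.sin(a),-np.cos(a)])
from circ import *
tab(44,0,5)
E
```

```text
[0.60571705 0.07606013] [0.00022772 0.00042991 0.00042662 0.00019691]
[0.65551127 0.08059176]
-0.013723274841755005 -0.03469480239736608
[[-0.049, -0.059, 0.001, 0, 0, 0], [-0.088, -0.125, 0.003, 0, 0, 0], [-0.117, -0.196, 0.004, 0, 0, 0], [-0.134, -0.271, 0.006, 0, 0, 0], [-0.14, -0.347, 0.007, 0, 0, 0], [-0.14, -0.347, 0.007, 0, 0, 0]]
```

>>> step_arm:
  steps:
    - [[-0.05, -0.06, 0.001, 0, 0, 0], [-0.09, -0.125, 0.003, 0, 0, 0], [-0.12, -0.195, 0.004, 0, 0, 0], [-0.135, -0.27, 0.006, 0, 0, 0], [-0.14, -0.345, 0.007, 0, 0, 0], [-0.14, -0.345, 0.007, 0, 0, 0], [-0.14, -0.345, 0.007, 0, 0, 0]]

```text
clock: 8.8
tool_pos: [0.6556, 0.0812, 0.0888]
orientation: [180.0, 0.1, -174.8]
force: [1.7, -0.2, 6.3]
opening: 0.0131
gripper_force: 30.0
```

>>> step_arm:
  steps:
    - [[0, 0, 0, 0, 0, 0], [0, 0, 0, 0, 0, 0], [0, 0, 0, 0, 0, 0]]
  jaw: 165

```text
clock: 9.1
tool_pos: [0.6541, 0.0809, 0.0872]
orientation: [180.0, -0.1, -174.8]
force: [-0.5, 0.4, -0.3]
opening: 0.0292
gripper_force: 0.0
```

>>> step_arm:
  steps:
    - [[0, 0, -0.3, 0, 0, 0], [0, 0, -0.7, 0, 0, 0], [0.3, 0, -0.9, 0, 0, 0], [0.7, -0.4, -0.9, 0, 0, 0], [0.9, -0.9, -0.9, 0, 0, 0], [0.9, -0.9, -0.9, 0, 0, 0]]

```text
clock: 9.7
tool_pos: [0.5707, -0.0197, 0.1781]
orientation: [180.0, -0.0, -174.9]
force: [0.2, 0.2, 0.8]
opening: 0.0308
gripper_force: 0.0
```

>>> step_arm:
  steps:
    - [[0.2, -0.4, 0, 0, 0, 0], [0.3, -0.9, 0, 0, 0, 0], [0.3, -0.95, 0, 0, 0, 0]]

```text
clock: 10.0
tool_pos: [0.5506, -0.1177, 0.1776]
orientation: [-180.0, -0.1, -175.0]
force: [0.1, 0.4, -0.4]
opening: 0.0312
gripper_force: 0.0
```

>>> step_arm:
  steps:
    - [[0, -0.4, 0, 0, 0, 0], [0, -0.9, 0, 0, 0, 0], [0, -0.95, 0, 0, 0, 0]]

```text
clock: 10.3
tool_pos: [0.5607, -0.2125, 0.1771]
orientation: [-180.0, -0.1, -175.0]
force: [-0.9, 0.6, -0.9]
opening: 0.0307
gripper_force: 0.0
```

```bash
python3 - <<'E'
from h import *
ims=[]
for n,b in(("top",(235,311,190,266)),("side",(215,291,240,316))):
    p,d=snapshot(n);np.savez(n+"2.npz",p=p,d=d);u0,u1,v0,v1=b;ims.append(cv2.resize(p[v0:v1,u0:u1,::-1],(400,400),interpolation=2))
cv2.imwrite("pics/c3.png",np.hstack(ims))
o=get_obs();print(o["tool_pos"],o["orientation"],o["joint_pos"])
E
```

```text
[ 0.56040141 -0.2099037   0.17700347] [ 1.79975271e+02 -7.19049723e-02 -1.74953363e+02] [-1.85079698e+00  1.55365899e+01 -1.32604368e+01 -1.81480833e-02
 -6.12773289e+01 -8.30938494e+01]
```

View pics/c3.png

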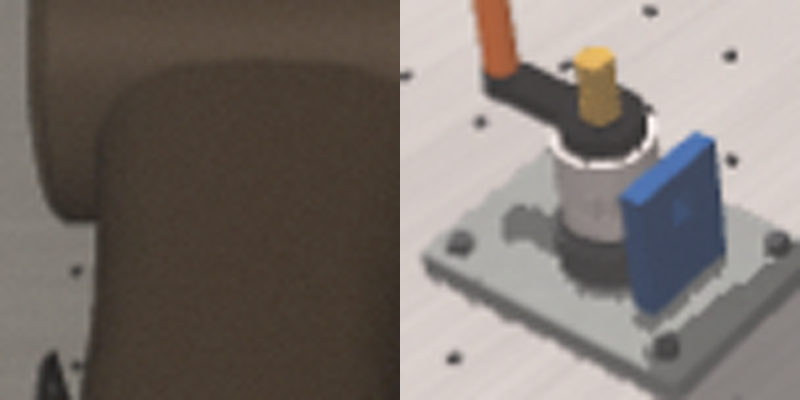

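The side view shows the nut down just above its collar and the arm pointing straight away from the plate. Next is the pin.

>>> step_arm:
  steps:
    - [[0.25, -0.3, 0, 0, 0, -0.25], [0.5, -0.6, 0, 0, 0, -0.5], [0.77, -0.92, 0, 0, 0, -0.75], [0.77, -0.92, 0, 0, 0, -0.9]]

```text
clock: 10.8
tool_pos: [0.4901, -0.3086, 0.1777]
orientation: [180.0, -0.0, -148.8]
force: [-0.6, -0.2, -0.2]
opening: 0.031
gripper_force: 0.0
```

>>> step_arm:
  steps:
    - [[0, 0, 0, 0, 0, -0.28], [0, 0, 0, 0, 0, -0.56], [0, 0, 0, 0, 0, -0.8], [0, 0, 0, 0, 0, -0.9]]

```text
clock: 11.2
tool_pos: [0.4927, -0.3059, 0.1778]
orientation: [180.0, 0.0, -122.9]
force: [-1.5, -0.5, -0.2]
opening: 0.0314
gripper_force: 0.0
```

>>> step_arm:
  steps:
    - [[0, 0, 0, 0, 0, -0.28], [0, 0, 0, 0, 0, -0.56], [0, 0, 0, 0, 0, -0.8], [0, 0, 0, 0, 0, -0.9]]

```text
clock: 11.6
tool_pos: [0.4928, -0.3058, 0.1777]
orientation: [180.0, 0.0, -97.1]
force: [0.3, 0.5, -0.3]
opening: 0.0315
gripper_force: 0.0
```

>>> step_arm:
  steps:
    - [[0, 0, 0, 0, 0, -0.28], [0, 0, 0, 0, 0, -0.56], [0, 0, 0, 0, 0, -0.8], [0, 0, 0, 0, 0, -0.88], [0, 0, 0, 0, 0, -0.88]]

```text
clock: 12.1
tool_pos: [0.4927, -0.306, 0.1778]
orientation: [-180.0, 0.0, -72.1]
force: [0.1, 0.4, 0.6]
opening: 0.0313
gripper_force: 0.0
```

```bash
python3 - <<'E'
from h import *
ims=[]
for n,b in(("top",(380,460,200,280)),("side",(350,430,160,240))):
    p,d=snapshot(n);np.savez(n+"3.npz",p=p,d=d);u0,u1,v0,v1=b;ims.append(cv2.resize(p[v0:v1,u0:u1,::-1],(400,400),interpolation=2))
cv2.imwrite("pics/c4.png",np.hstack(ims))
o=get_obs();print(o["tool_pos"],o["orientation"],o["joint_pos"])
E
```

```text
[ 0.49263763 -0.3064375   0.17781131] [-1.79999164e+02  1.20588059e-02 -7.22593675e+01] [-1.25857064e+01  1.37988033e+01 -1.55396274e+01 -1.24235419e-02
 -6.06669373e+01  3.03324254e+01]
```

View pics/c4.png

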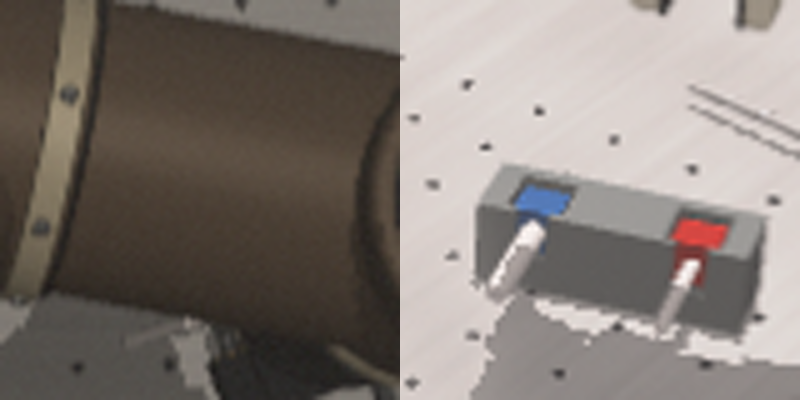

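The top view is blocked by the arm. The side view shows the red shank from crop (690,265) to its tip at about (664,325), and both pins in their pockets.

```bash
python3 - <<'E'
from h import *
k=.4
T=ray("side",[(350+264/5-k,160+323/5-k)],.030)[0];N=ray("side",[(350+290/5-k,160+265/5-k)],.034)[0]
print(T,N,np.degrees(np.arctan2(*(T-N)[[1,0]])))
h=np.array([.501,-.338]);a=np.radians(107.5);u=np.array([np.cos(a),np.sin(a)]);print("pred tip",h+.071*u,"side offset tip perp",np.cross(u,T[:2]-h))
# objective/side bias check: peg top now at known (.6555,.0806,.118)
p=np.load("side2.npz")["p"];hv=cv2.cvtColor(p,cv2.COLOR_RGB2HSV);m=cv2.inRange(hv,(3,170,130),(14,255,255));m[:225]=0;m[270:]=0;m[:,:220]=0;m[:,250:]=0
v,u_=np.nonzero(m);print(v.min(),v.max(),[(r,u_[v==r].min(),u_[v==r].max()) for r in range(v.min(),v.min()+5)]);print(proj("side",[[.6555,.0806,.118]]))
# depth points of red head top, side view
d=np.load("side3.npz")["d"];p=np.load("side3.npz")["p"];hv=cv2.cvtColor(p,cv2.COLOR_RGB2HSV);m=cv2.inRange(hv,(0,150,170),(6,255,255));m[:195]=0;m[215:]=0;m[:,:395]=0;m[:,425:]=0
v,u_=np.nonzero(m);print(len(v),ray("side",[(u_.mean(),v.mean())],.042))
E
```

```text
[ 0.48383632 -0.27699521  0.03      ] [ 0.49751571 -0.32131377  0.034     ] 107.15339719694799
pred tip [ 0.47964989 -0.2702861 ] side offset tip perp -0.001975199593545411<stdin>:5: DeprecationWarning: Arrays of 2-dimensional vectors are deprecated. Use arrays of 3-dimensional vectors instead. (deprecated in NumPy 2.0)
Traceback (most recent call last):
ValueError: zero-size array to reduction operation minimum which has no identity
```

>>> step_arm:
  steps:
    - [[0, 0, 0.35, 0, 0, 0], [0, 0, 0.7, 0, 0, 0], [0, 0, 0.9, 0, 0, 0], [0, 0, 0.9, 0, 0, 0]]

```text
clock: 12.6
tool_pos: [0.4903, -0.3063, 0.0849]
orientation: [179.7, 0.2, -72.3]
force: [-0.4, 0.6, 0.1]
opening: 0.0312
gripper_force: 0.0
```

>>> step_arm:
  steps:
    - [[0, 0, 0.2, 0, 0, 0], [0, 0, 0.4, 0, 0, 0], [0, 0, 0.6, 0, 0, 0], [0, 0, 0.68, 0, 0, 0], [0, 0, 0.68, 0, 0, 0], [0, 0, 0.68, 0, 0, 0]]

```text
clock: 13.2
tool_pos: [0.4932, -0.3077, 0.021]
orientation: [-179.9, -0.1, -72.2]
force: [0.2, -0.4, -0.1]
opening: 0.031
gripper_force: 0.0
```

>>> step_arm:
  steps:
    - [[0, 0, 0, 0, 0, 0], [0, 0, 0, 0, 0, 0], [0, 0, 0, 0, 0, 0], [0, 0, 0, 0, 0, 0], [0, 0, 0, 0, 0, 0], [0, 0, 0, 0, 0, 0], [0, 0, 0, 0, 0, 0]]
  jaw: 255

```text
clock: 13.9
tool_pos: [0.4925, -0.3074, 0.02]
orientation: [-180.0, -0.0, -72.2]
force: [-1.5, 2.3, 2.8]
opening: 0.0068
gripper_force: 30.0
```

>>> step_arm:
  steps:
    - [[0, 0, -0.1, 0, 0, 0], [0, 0, -0.25, 0, 0, 0], [0, 0, -0.45, 0, 0, 0], [0, 0, -0.65, 0, 0, 0], [0, 0, -0.85, 0, 0, 0], [0, 0, -1.0, 0, 0, 0], [0, 0, -1.0, 0, 0, 0]]

```text
clock: 14.6
tool_pos: [0.4935, -0.308, 0.1225]
orientation: [-179.8, -0.1, -72.2]
force: [0.8, 0.1, -2.0]
opening: 0.0069
gripper_force: 30.0
```

>>> step_arm:
  steps:
    - [[-0.2, -0.06, 0, 0, 0, 0], [-0.4, -0.12, 0, 0, 0, 0], [-0.62, -0.19, 0, 0, 0, 0], [-0.82, -0.25, 0, 0, 0, 0]]

```text
clock: 15.0
tool_pos: [0.4904, -0.2208, 0.1191]
orientation: [179.9, 0.0, -72.3]
force: [-0.4, 0.3, -0.4]
opening: 0.0068
gripper_force: 30.0
```

>>> step_arm:
  steps:
    - [[-0.2, -0.06, 0, 0, 0, 0], [-0.4, -0.12, 0, 0, 0, 0], [-0.62, -0.19, 0, 0, 0, 0], [-0.82, -0.25, 0, 0, 0, 0]]

```text
clock: 15.4
tool_pos: [0.4892, -0.1351, 0.1192]
orientation: [179.9, 0.0, -72.2]
force: [0.1, -0.3, -1.3]
opening: 0.0067
gripper_force: 30.0
```

>>> step_arm:
  steps:
    - [[-0.2, -0.06, 0, 0, 0, 0], [-0.4, -0.12, 0, 0, 0, 0], [-0.62, -0.19, 0, 0, 0, 0], [-0.82, -0.25, 0, 0, 0, 0], [-0.82, -0.25, 0, 0, 0, 0]]

```text
clock: 15.9
tool_pos: [0.4883, -0.0487, 0.1193]
orientation: [180.0, 0.0, -72.1]
force: [0.8, -0.4, 0.1]
opening: 0.0066
gripper_force: 30.0
```

>>> step_arm:
  steps:
    - [[0, 0, 0, 0, 0, 0.2], [0, 0, 0, 0, 0, 0.4], [0, 0, 0, 0, 0, 0.6], [0, 0, 0, 0, 0, 0.8], [0, 0, 0, 0, 0, 0.9]]

```text
clock: 16.4
tool_pos: [0.4881, -0.0508, 0.1192]
orientation: [179.9, -0.0, -98.3]
force: [-0.6, 0.2, -1.6]
opening: 0.0069
gripper_force: 30.0
```

>>> step_arm:
  steps:
    - [[0, 0, 0, 0, 0, 0.2], [0, 0, 0, 0, 0, 0.4], [0, 0, 0, 0, 0, 0.6], [0, 0, 0, 0, 0, 0.8], [0, 0, 0, 0, 0, 0.9]]

```text
clock: 16.9
tool_pos: [0.4882, -0.0508, 0.1193]
orientation: [180.0, -0.0, -124.0]
force: [0.1, 0.8, -1.4]
opening: 0.0069
gripper_force: 30.0
```

>>> step_arm:
  steps:
    - [[0, 0, 0, 0, 0, 0.2], [0, 0, 0, 0, 0, 0.4], [0, 0, 0, 0, 0, 0.6], [0, 0, 0, 0, 0, 0.8], [0, 0, 0, 0, 0, 0.9]]

```text
clock: 17.4
tool_pos: [0.4881, -0.0508, 0.1193]
orientation: [180.0, -0.1, -149.8]
force: [0.5, 0.3, -1.2]
opening: 0.0069
gripper_force: 30.0
```

>>> step_arm:
  steps:
    - [[0, 0, 0, 0, 0, 0.2], [0, 0, 0, 0, 0, 0.4], [0, 0, 0, 0, 0, 0.6], [0, 0, 0, 0, 0, 0.8], [0, 0, 0, 0, 0, 0.87], [0, 0, 0, 0, 0, 0.87]]

```text
clock: 18.0
tool_pos: [0.4882, -0.0508, 0.1193]
orientation: [-180.0, -0.1, -174.6]
force: [0.4, 0.3, -0.1]
opening: 0.0069
gripper_force: 30.0
```

```bash
python3 - <<'E'
from h import *
ims=[]
for n,b in(("top",(285,365,230,310)),("side",(290,410,190,310))):
    p,d=snapshot(n);np.savez(n+"4.npz",p=p,d=d);u0,u1,v0,v1=b;ims.append(cv2.resize(p[v0:v1,u0:u1,::-1],(400,400),interpolation=2))
cv2.imwrite("pics/c5.png",np.hstack(ims))
o=get_obs();print(o["tool_pos"],o["orientation"],o["joint_pos"])
E
```

```text
[ 0.48839145 -0.05062786  0.11948964] [-1.79996278e+02 -4.11393796e-02 -1.74456657e+02] [ 1.70712590e+01  9.07856619e+00 -3.04906590e+01 -5.93048464e-03
 -5.04718283e+01 -1.01524139e+02]
```

View pics/c5.png

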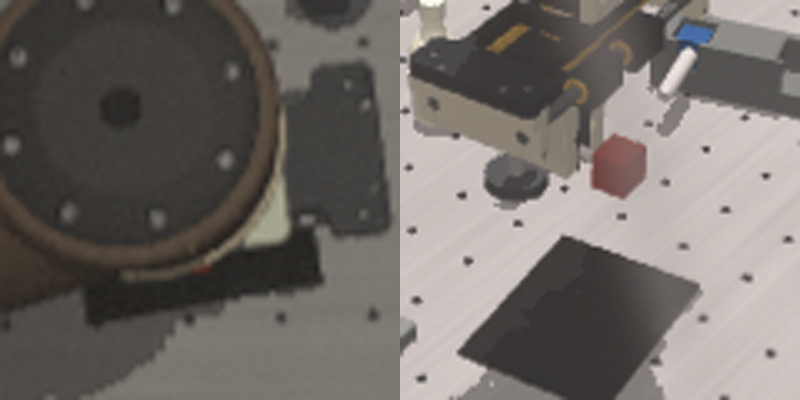

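The side view shows the pin held over the mat, with the red head at crop (618,165) and the shank level between the fingers. I'll lower it.

>>> step_arm:
  steps:
    - [[0, 0, 0.3, 0, 0, 0], [0, 0, 0.6, 0, 0, 0], [0, 0, 0.85, 0, 0, 0], [0, 0, 0.95, 0, 0, 0], [0, 0, 0.95, 0, 0, 0], [0, 0, 0.95, 0, 0, 0]]

```text
clock: 18.7
tool_pos: [0.4893, -0.0503, 0.0255]
orientation: [-180.0, 0.0, -174.5]
force: [0.1, 0.3, -0.8]
opening: 0.0067
gripper_force: 30.0
```

>>> step_arm:
  steps:
    - [[0, 0, 0.04, 0, 0, 0], [0, 0, 0.08, 0, 0, 0], [0, 0, 0.12, 0, 0, 0], [0, 0, 0.15, 0, 0, 0], [0, 0, 0.17, 0, 0, 0], [0, 0, 0.18, 0, 0, 0], [0, 0, 0.18, 0, 0, 0]]

```text
clock: 19.4
tool_pos: [0.4886, -0.0503, 0.0067]
orientation: [-180.0, -0.0, -174.5]
force: [0.2, 0.6, -1.1]
opening: 0.0069
gripper_force: 30.0
```

>>> step_arm:
  steps:
    - [[0, 0, 0.01, 0, 0, 0], [0, 0, 0.01, 0, 0, 0], [0, 0, 0.01, 0, 0, 0]]

```text
clock: 19.7
tool_pos: [0.4888, -0.0503, 0.0059]
orientation: [-180.0, 0.0, -174.5]
force: [-0.2, 0.0, -1.4]
opening: 0.0068
gripper_force: 30.0
```

>>> step_arm:
  steps:
    - [[0, 0, 0, 0, 0, 0], [0, 0, 0, 0, 0, 0], [0, 0, 0, 0, 0, 0], [0, 0, 0, 0, 0, 0], [0, 0, 0, 0, 0, 0], [0, 0, 0, 0, 0, 0], [0, 0, 0, 0, 0, 0]]
  jaw: 150

```text
clock: 20.4
tool_pos: [0.4887, -0.0503, 0.0059]
orientation: [-180.0, 0.0, -174.5]
force: [-0.3, 0.4, -0.5]
opening: 0.036
gripper_force: 0.0
```

>>> step_arm:
  steps:
    - [[0, 0, -0.2, 0, 0, 0], [0, 0, -0.5, 0, 0, 0], [0, 0, -0.9, 0, 0, 0], [-0.5, 0, -1.0, 0, 0, 0], [-1.0, 0, -1.0, 0, 0, 0], [-1.0, 0, -1.0, 0, 0, 0]]
  jaw: 110

```text
clock: 21.0
tool_pos: [0.5938, -0.0401, 0.1062]
orientation: [-180.0, 0.2, -174.5]
force: [-1.5, -0.3, -0.8]
opening: 0.0496
gripper_force: 0.0
```

```bash
python3 - <<'E'
from h import *
ims=[]
for n,b in(("top",(285,365,230,310)),("side",(310,390,240,320))):
    p,d=snapshot(n);np.savez(n+"5.npz",p=p,d=d);u0,u1,v0,v1=b;ims.append(cv2.resize(p[v0:v1,u0:u1,::-1],(400,400),interpolation=2))
    hv=cv2.cvtColor(p,cv2.COLOR_RGB2HSV);m=cv2.inRange(hv,(0,140,60),(6,255,255))|cv2.inRange(hv,(174,140,60),(179,255,255));m[:v0]=0;m[v1:]=0;m[:,:u0]=0;m[:,u1:]=0
    v,u=np.nonzero(m)
    if len(v): print(n,len(v),u.mean(),v.mean(),ray(n,[(u.mean(),v.mean())],.027))
cv2.imwrite("pics/c6.png",np.hstack(ims))
o=get_obs();print(o["tool_pos"],o["orientation"])
E
```

```text
top 77 323.012987012987 280.4415584415584 [[ 0.45377409 -0.05287344  0.027     ]]
side 84 353.5833333333333 280.42857142857144 [[ 0.45558996 -0.05073015  0.027     ]]
[ 0.58844652 -0.04073538  0.10487172] [ 1.79999808e+02 -8.86806475e-02 -1.74539298e+02]
```

View pics/c6.png

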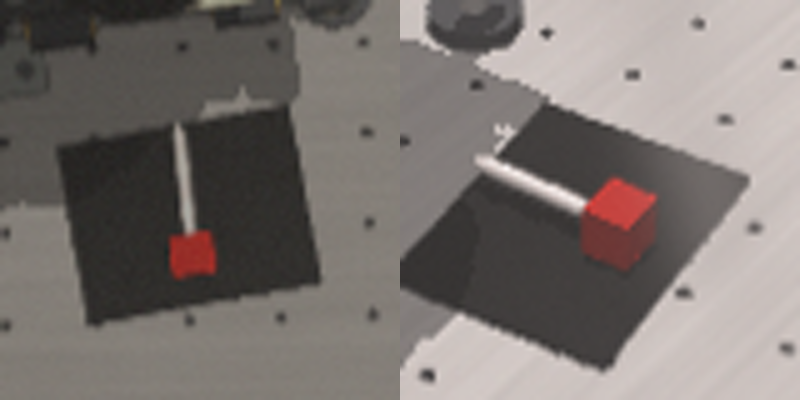

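The pin lies on the mat: head at crop (192,254) in the top view, tip at (178,125).

```bash
python3 - <<'E'
from h import *
T=ray("top",[(320.2,254.6)],.015)[0];B=ray("top",[(285+188/5-.4,230+230/5-.4)],.015)[0];H=ray("top",[(323.0,280.4)],.027)[0]
print(T,B,H)
for a in(B,H):print(np.degrees(np.arctan2(*(T-a)[[1,0]])),np.linalg.norm((T-a)[:2]))
p=np.load("top5.npz")["p"];hv=cv2.cvtColor(p,cv2.COLOR_RGB2HSV);m=cv2.inRange(hv,(0,140,60),(6,255,255));m[:230]=0;m[310:]=0;m[:,:285]=0;m[:,365:]=0
v,u=np.nonzero(m);print(cv2.minAreaRect(ray("top",np.c_[u,v],.027)[:,:2].astype(np.float32)))
E
```

```text
[ 0.52432849 -0.0466387   0.015     ] [ 0.46715522 -0.05060957  0.015     ] [ 0.45388597 -0.05284153  0.027     ]
3.9730019664600182 0.0573109942933268
5.032210942777253 0.07071508469967368
((0.4536339044570923, -0.05284162610769272), (0.021470561623573303, 0.02400829643011093), 88.55777740478516)
```

>>> step_arm:
  steps:
    - [[0.4, 0, 0, 0, 0, 0], [0.8, 0, 0, 0, 0, 0.015], [0.8, 0, 0, 0, 0, 0.015]]

```text
clock: 21.4
tool_pos: [0.502, -0.0495, 0.1051]
orientation: [180.0, -0.2, -175.0]
force: [1.3, -0.6, 0.5]
opening: 0.0501
gripper_force: 0.0
```

>>> step_arm:
  steps:
    - [[0.4, 0, 0, 0, 0, 0], [0.565, 0, 0.1, 0, 0, 0], [0.565, 0, 0.4, 0, 0, 0], [0.565, 0, 0.5, 0, 0, 0], [0.565, 0, 0.5, 0, 0, 0], [0.565, 0, 0.5, 0, 0, 0]]

```text
clock: 22.0
tool_pos: [0.4527, -0.0534, 0.0563]
orientation: [-180.0, -0.0, -174.9]
force: [0.2, -0.0, -1.1]
opening: 0.0501
gripper_force: 0.0
```

```bash
python3 -c "
from h import *
o=get_obs();print(o['tool_pos'],o['orientation'],o['opening'])"
```

```text
[ 0.45266059 -0.05339687  0.05625405] [-1.79979304e+02 -1.71246005e-02 -1.74924148e+02] 0.05013458313657939
```

>>> step_arm:
  steps:
    - [[0, 0, 0.15, 0, 0, 0], [0, 0, 0.3, 0, 0, 0], [0, 0, 0.42, 0, 0, 0], [0, 0, 0.5, 0, 0, 0], [0, 0, 0.5, 0, 0, 0], [0, 0, 0.5, 0, 0, 0]]

```text
clock: 22.6
tool_pos: [0.4528, -0.0533, 0.0063]
orientation: [-180.0, 0.0, -174.9]
force: [-0.2, -0.4, 0.9]
opening: 0.0499
gripper_force: 0.0
```

>>> step_arm:
  steps:
    - [[0, 0, 0, 0, 0, 0], [0, 0, 0, 0, 0, 0], [0, 0, 0, 0, 0, 0], [0, 0, 0, 0, 0, 0], [0, 0, 0, 0, 0, 0], [0, 0, 0, 0, 0, 0], [0, 0, 0, 0, 0, 0], [0, 0, 0, 0, 0, 0]]
  jaw: 255

```text
clock: 23.4
tool_pos: [0.4525, -0.0533, 0.0061]
orientation: [180.0, 0.0, -174.9]
force: [-1.0, 1.3, 5.4]
opening: 0.0236
gripper_force: 30.0
```

>>> step_arm:
  steps:
    - [[0, 0, -0.1, 0, 0, 0], [0, 0, -0.3, 0, 0, 0], [0, 0, -0.6, 0, 0, 0], [0, 0, -0.9, 0, 0, 0], [0, 0, -0.9, 0, 0, 0], [0, 0, -0.9, 0, 0, 0]]

```text
clock: 24.0
tool_pos: [0.4526, -0.0532, 0.0967]
orientation: [180.0, 0.1, -175.0]
force: [0.0, 0.2, -1.5]
opening: 0.0239
gripper_force: 30.0
```

```bash
python3 -c "
from h import *
o=get_obs();print(o['tool_pos'],o['orientation'],o['opening'])"
```

```text
[ 0.45255101 -0.05322873  0.09670037] [ 1.79959603e+02  1.12470719e-01 -1.74954864e+02] 0.023876413855448298
```

>>> step_arm:
  steps:
    - [[-0.05, 0.2, 0, 0, 0, 0], [-0.1, 0.4, 0, 0, 0, 0], [-0.17, 0.58, 0, 0, 0, 0], [-0.17, 0.58, 0, 0, 0, 0]]

```text
clock: 24.4
tool_pos: [0.4642, 0.0071, 0.0949]
orientation: [-180.0, -0.1, -174.9]
force: [0.1, -0.6, -1.2]
opening: 0.024
gripper_force: 30.0
```

>>> step_arm:
  steps:
    - [[-0.05, 0.2, 0, 0, 0, 0], [-0.1, 0.4, 0, 0, 0, 0], [-0.17, 0.575, 0, 0, 0, 0], [-0.17, 0.575, 0.2, 0, 0, 0], [-0.17, 0.575, 0.4, 0, 0, 0], [-0.17, 0.575, 0.555, 0, 0, 0], [-0.17, 0.575, 0.555, 0, 0, 0], [-0.17, 0.575, 0.555, 0, 0, 0]]

```text
clock: 25.2
tool_pos: [0.4759, 0.0645, 0.0401]
orientation: [-180.0, -0.1, -174.9]
force: [0.6, 0.1, -0.4]
opening: 0.0239
gripper_force: 30.0
```

```bash
python3 - <<'E'
from h import *
ims=[]
for n,b in(("top",(240,330,200,290)),("side",(225,325,230,330))):
    p,d=snapshot(n);np.savez(n+"6.npz",p=p,d=d);u0,u1,v0,v1=b;ims.append(cv2.resize(p[v0:v1,u0:u1,::-1],(400,400),interpolation=2))
cv2.imwrite("pics/c7.png",np.hstack(ims))
o=get_obs();print(o["tool_pos"],o["orientation"])
E
```

```text
[0.47651591 0.06484081 0.04097519] [ 1.79987320e+02  4.22849743e-02 -1.74938545e+02]
```

View pics/c7.png

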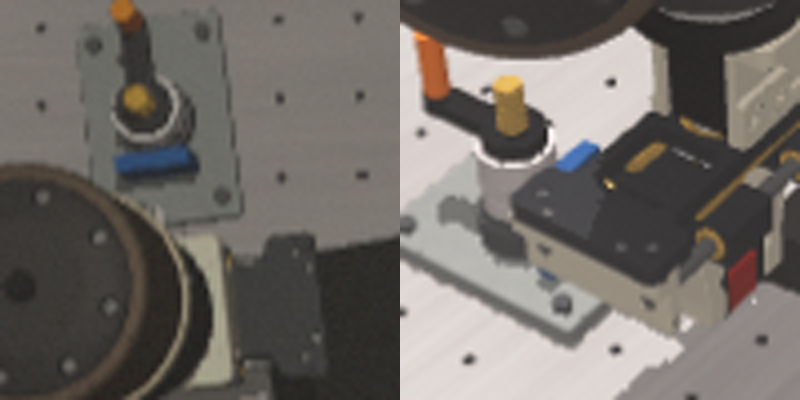

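The top view shows the pin's tip at crop (158,207) facing the plate, centred at (157,162), with the crank arm pointing straight away.

```bash
python3 - <<'E'
from h import *
p=np.load("top6.npz")["p"];hv=cv2.cvtColor(p,cv2.COLOR_RGB2HSV)
m=cv2.inRange(hv,(100,90,40),(125,255,255));m[:230]=0;m[243:]=0;m[:,:260]=0;m[:,290:]=0
v,u=np.nonzero(m);R=ray("top",np.c_[u,v],.068);print("plate",cv2.minAreaRect(R[:,:2].astype(np.float32)),R.mean(0))
c=R.mean(0)[:2]
g=p[236:252,266:286].astype(int).sum(2)//3;print(g)
mm=cv2.inRange(hv,(5,120,60),(25,255,255));mm[:195]=0;mm[228:]=0;mm[:,:260]=0;mm[:,280:]=0
k,l,s,ce=cv2.connectedComponentsWithStats(mm);print(s[1:],ce[1:])
y=np.radians(5.0);n=np.array([-np.sin(y),np.cos(y)])
for nm,x in(("stud fit",np.array([.6057,.0761])),("plate",c),("tcp",np.array([.4765,.0648])),("tip px",ray("top",[(275.15,246.2)],.05)[0,:2])):print(nm,x,"lat",n@x)
E
```

```text
plate ((0.5739926695823669, 0.07152069360017776), (0.011628717184066772, 0.042790550738573074), 6.450813293457031) [0.57401918 0.07122422 0.068     ]
[[ 81  78  77  77  79  79  80  76  78  79  80  76  71  70  66  67  57  49
   64 103]
 [ 81  79  79  74  70  69  68  66  65  67  66  61  53  53  48  47  44  44
   50 102]
 [ 79  64  64  57  52  56  51  46  49  50  47  44  43  41  43  43  47  50
   60 103]
 [ 76  52  46  46  42  45  45  46  45  48  49  50  56  56  61  60  62  63
   89 105]
 [ 77  65  54  51  50  55  60  60  60  61  65  64  65  66  70  71  69  69
  104 105]
 [ 75  72  68  66  66  67  70  71  70  70  70  91  93  91  92  93  90  93
  103 106]
 [ 75  73  71  73  90  95  92  92  93  91  91 106 108 107 105 108 107 107
  107 106]
 [ 96  91  95  93 104 106 108 107 106 109 108 107 107 106 106 105 107 105
  106 107]
 [ 88 115 114 107 106 108 107 109 107 108 109 106 106 107 107 104 107 106
  105 105]
 [ 50  93  99 116 111  94  97 106 109 107 107 107 105 108 105 108 107 108
  106 106]
 [ 54  43  61  98 110 100  82 105 102 125 107 105 106 107 108 107 107 107
  105 105]
 [ 63  49  46  51  78  97 107 109  93 135 124 107 108 106 107 107 106 108
  108 106]
 [ 71  63  51  44  41  63 104 117 100 140 133 104 105 107 109 109 109 108
  105 105]
 [ 77  72  57  43  42  44  62 101 112 132 133  97 100  99  92  87  90  88
   84  84]
 [ 75  73  63  48  43  43  40  64 100 125 126  87  85  80  75  69  94  97
   95  98]
 [ 71  74  70  58  46  42  41  41  64 105 124  92  96 100 100 101 116 118
  118 115]]
[[265 200   7   7  32]
 [268 219   6   7  33]] [[267.84375    202.8125    ]
 [270.51515152 221.90909091]]
stud fit [0.6057 0.0761] lat 0.023020183142525286
plate [0.57401918 0.07122422] lat 0.02092411775442323
tcp [0.4765 0.0648] lat 0.02302370501708599
tip px [0.547452   0.07134326] lat 0.023358188404340622
```

```bash
python3 - <<'E'
from h import *
p=np.load("top6.npz")["p"].astype(int);np.set_printoptions(linewidth=200)
print((p[...,2]-p[...,0])[230:244,262:288]);print(p[230:244,262:288,2])
y=np.radians(5.);S=np.array([.6057,.0761]);e=np.array([np.cos(y),np.sin(y)]);n=np.array([-e[1],e[0]])
for z in(.068,.02):
  X=[np.r_[S+a*e+b*n,z] for a in(-.026,-.036) for b in(.022,-.022)];print(z,proj("top",X).round(1).tolist())
print("stud,peg",proj("top",[np.r_[S,.106],np.r_[S+.05*e,.118]]))
print(cam("top")[2],cam("side")[2])
E
```

```text
[[ -6  -7  -7  -7  -5  -6 -10 -10  -9  -8 -10 -10  -8  -9 -10  -6  -6  -5  -3  -4  -5  -5  -5  -6  -5  -5]
 [ -6  -8  -7  -7  -6  -2  -5  -9  -9 -10 -10 -10 -11  -7  -9  -8  -7   0  -3  -5  -3  -6  -6  -5  -6  -5]
 [ -6  -6  -6  -5  -5  -4  -4  -4  -4  -5  -7  -6  -6  -6  -8  -8   4  16  12  14  -1  -6  -6  -5  -6  -6]
 [ -6  -6  -6  -6  -6  -5  -5  -4  -2   3  10  11  10  23  38  40  40  46  50  47  13   0  -6  -6  -6  -6]
 [ -6  -4  -7   2  10  17  31  33  38  41  45  45  45  52  61  60  61  62  62  62  29   6  -1  -5  -6  -7]
 [ -6  -6  -5  17  40  53  60  63  64  62  64  62  60  61  63  63  61  61  60  63  34  15   3  -6  -7  -6]
 [ -7  -6  -6  14  54  63  62  63  62  65  61  64  61  62  62  56  51  51  46  46  26  13   9  -6  -7  -7]
 [ -5  -7  -5   9  52  63  61  57  51  49  50  45  44  43  43  33  24  25  17  15  12  12  12  -5  -7  -7]
 [ -7  -6  -5   2  34  41  43  34  26  24  25  20  14  15  16  14  11  10  11  10   8   9   8  -6  -5  -5]
 [ -5  -6  -6  -7   4   6  11  10  12  12  11  11  12  13   9   9   6   6   2   0   0   1  -1  -5  -7  -5]
 [ -6  -5  -7  -5  -5  -1   5 
[... 1479 characters left out ...]
100 103  74  64  57  54  53  58  62  60  62  61  65  64  64  65  68  69  67  67 100 101 103 103]
 [ 92 102 102 102  73  68  67  66  65  66  68  68  68  68  68  87  90  88  88  89  87  90  99 102 102 102]
 [ 65  84  97  96  72  70  70  70  88  92  88  89  91  88  88 102 103 103 102 104 103 103 103 101 103 102]
 [ 53  58  73  87  86  85  91  89 101 101 104 102 103 105 104 103 103 103 102 102 103 102 102 103 104 103]]
0.068 [[264.8, 234.3], [281.4, 232.4], [265.2, 238.1], [281.8, 236.1]]
0.02 [[267.6, 236.4], [283.6, 234.6], [268.0, 240.0], [283.9, 238.2]]
stud,peg [[269.9558845  221.46954804]
 [267.31149394 201.44110246]]
[ 0.42751896 -0.09400511  1.25420881] [0.03355155 0.53314774 0.66507388]
```

The plate, stud and peg all project within 0.5 px of the estimate with the same bias, so the lateral position and yaw agree. Inserting.

>>> step_arm:
  steps:
    - [[-0.1, 0, 0, 0, 0, 0], [-0.2, 0, 0, 0, 0, 0], [-0.28, 0, 0, 0, 0, 0], [-0.34, 0, 0, 0, 0, 0], [-0.38, 0, 0, 0, 0, 0], [-0.38, 0, 0, 0, 0, 0]]

```text
clock: 25.9
tool_pos: [0.5144, 0.068, 0.0402]
orientation: [-180.0, -0.0, -175.0]
force: [-0.6, -0.5, -1.2]
opening: 0.0237
gripper_force: 30.0
```

```bash
python3 st.py; python3 -c "
from h import *
print(get_obs()['moment'])"
```

```text
25.9 [0.5144 0.068  0.0402] lock mm [-90.9   0.8] r 90.9 ang 179.5 F lock [-0.6 -0.4] -1.2 [-180.   -0. -175.] 0.02369646112611982 29.997984766960144
[0.03852161 0.03920921 0.05176515]
```

>>> step_arm:
  steps:
    - [[-0.07, 0, -0.005, 0, 0, 0], [-0.14, 0, -0.005, 0, 0, 0], [-0.21, 0, -0.005, 0, 0, 0], [-0.28, 0, -0.005, 0, 0, 0], [-0.34, 0, -0.005, 0, 0, 0], [-0.36, 0, -0.005, 0, 0, 0], [-0.37, 0, -0.005, 0, 0, 0]]

```text
clock: 26.6
tool_pos: [0.5509, 0.0712, 0.0407]
orientation: [-180.0, -0.0, -175.0]
force: [1.3, 0.2, -1.4]
opening: 0.0238
gripper_force: 30.0
```

```bash
python3 st.py
```

```text
26.6 [0.5509 0.0712 0.0407] lock mm [-54.3   0.6] r 54.3 ang 179.3 F lock [1.4 0.1] -1.4 [-180.   -0. -175.] 0.023845000740417174 29.998109936714172
```

>>> step_arm:
  steps:
    - [[-0.01, 0, 0, 0, 0, 0], [-0.02, 0, 0, 0, 0, 0], [-0.03, 0, 0, 0, 0, 0], [-0.04, 0, 0, 0, 0, 0], [-0.04, 0, 0, 0, 0, 0]]

```text
clock: 27.1
tool_pos: [0.5548, 0.0717, 0.0409]
orientation: [180.0, 0.0, -174.9]
force: [-0.6, 0.5, -1.6]
opening: 0.0236
gripper_force: 30.0
```

>>> step_arm:
  steps:
    - [[-0.01, 0, 0, 0, 0, 0], [-0.01, 0, 0, 0, 0, 0]]

```text
clock: 27.3
tool_pos: [0.5558, 0.0718, 0.0409]
orientation: [180.0, 0.0, -174.9]
force: [0.2, -0.1, -1.1]
opening: 0.0238
gripper_force: 30.0
```

>>> step_arm:
  steps:
    - [[-0.01, 0, 0, 0, 0, 0], [-0.01, 0, 0, 0, 0, 0]]

```text
clock: 27.5
tool_pos: [0.5567, 0.0718, 0.0408]
orientation: [-180.0, -0.0, -174.9]
force: [-0.6, -0.1, -1.7]
opening: 0.0239
gripper_force: 30.0
```

>>> step_arm:
  steps:
    - [[-0.01, 0, 0, 0, 0, 0], [-0.01, 0, 0, 0, 0, 0]]

```text
clock: 27.7
tool_pos: [0.5568, 0.0716, 0.0406]
orientation: [-180.0, -0.1, -175.0]
force: [-4.3, 0.9, -0.1]
opening: 0.0236
gripper_force: 30.0
```

>>> step_arm:
  steps:
    - [[-0.01, 0, 0, 0, 0, 0], [-0.01, 0, 0, 0, 0, 0]]

```text
clock: 27.9
tool_pos: [0.5568, 0.0714, 0.0403]
orientation: [-180.0, -0.2, -175.0]
force: [-7.2, 0.9, 1.8]
opening: 0.024
gripper_force: 30.0
```

```bash
python3 - <<'E'
from h import *
p,d=snapshot("side");q,d2=snapshot("top")
cv2.imwrite("pics/c8.png",np.hstack([cv2.resize(q[200:280,240:320,::-1],(400,400),interpolation=2),cv2.resize(p[230:310,230:310,::-1],(400,400),interpolation=2)]))
E
python3 st.py
```

```text
28.0 [0.5568 0.0715 0.0403] lock mm [-48.4   0.4] r 48.4 ang 179.6 F lock [-5.5  1. ] 1.1 [-180.    -0.2 -175. ] 0.02368461376912543 30.000059902668
```

View pics/c8.png

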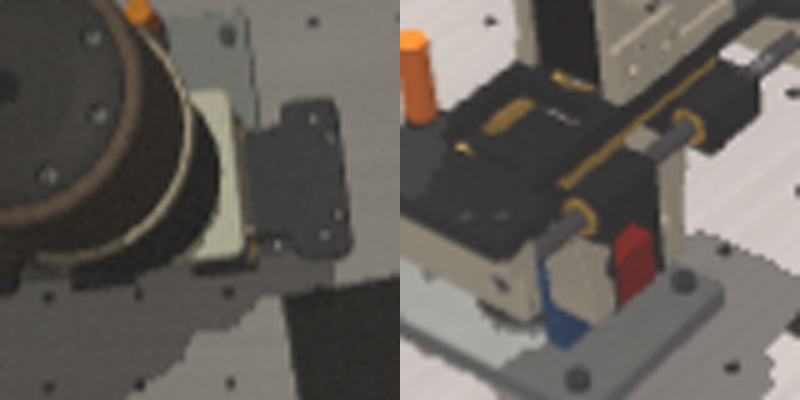

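The side view shows the head up against the plate, and the force and position agree with contact at the shoulder. Release and back away.

>>> step_arm:
  steps:
    - [[0.01, 0, 0, 0, 0, 0], [0.01, 0, 0, 0, 0, 0], [0.01, 0, 0, 0, 0, 0], [0.01, 0, 0, 0, 0, 0], [0.01, 0, 0, 0, 0, 0], [0.01, 0, 0, 0, 0, 0]]
  jaw: 130

```text
clock: 28.6
tool_pos: [0.5579, 0.0719, 0.0409]
orientation: [180.0, 0.0, -174.9]
force: [0.4, -0.5, -0.1]
opening: 0.0425
gripper_force: 0.0
```

>>> step_arm:
  steps:
    - [[0.1, 0, 0, 0, 0, 0], [0.3, 0, 0, 0, 0, 0], [0.6, 0, -0.1, 0, 0, 0], [0.9, 0, -0.5, 0, 0, 0], [0.9, 0, -1.0, 0, 0, 0], [0.9, 0, -1.0, 0, 0, 0]]

```text
clock: 29.2
tool_pos: [0.4703, 0.0652, 0.1471]
orientation: [179.8, 0.6, -174.8]
force: [2.0, 1.2, -0.0]
opening: 0.043
gripper_force: 0.0
```

>>> step_arm:
  steps:
    - [[0, -0.4, 0, 0, 0, 0], [0, -0.9, 0, 0, 0, 0], [0, -0.9, -0.5, 0, 0, 0], [0, -0.9, -0.5, 0, 0, 0]]

```text
clock: 29.6
tool_pos: [0.4786, -0.0269, 0.1959]
orientation: [180.0, 0.5, -175.0]
force: [1.3, 0.5, 0.3]
opening: 0.0429
gripper_force: 0.0
```

```bash
python3 - <<'E'
from h import *
p,d=snapshot("side");q,d2=snapshot("top")
cv2.imwrite("pics/c9.png",np.hstack([cv2.resize(q[200:280,240:320,::-1],(400,400),interpolation=2),cv2.resize(p[230:310,230:310,::-1],(400,400),interpolation=2)]))
E
python3 st.py
```

```text
29.7 [ 0.4763 -0.0258  0.192 ] lock mm [-137.4  -89.2] r 163.8 ang -147.0 F lock [-0.6  0. ] -1.0 [ 179.9    0.2 -175. ] 0.04293018172404689 0.0
```

View pics/c9.png

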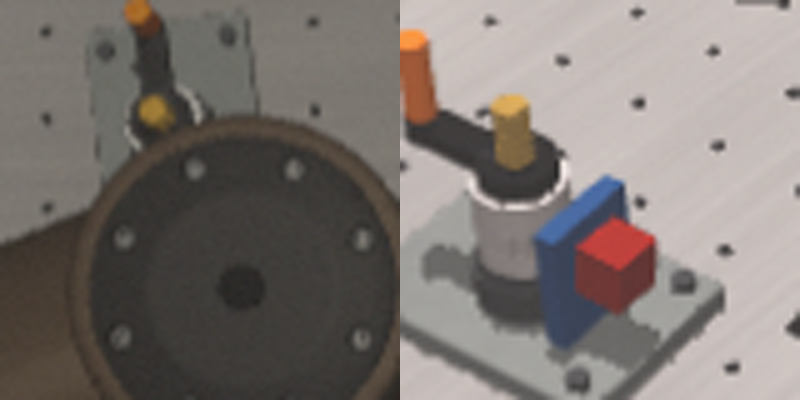

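The side view shows the red head flush on the plate, the pin through the nut, and the gripper clear of everything. Handing in.

```bash
python3 -c "
from plant import *
print(close_job())"
```

```text
the job is handed in; nothing more can be done
None
```

The nut is wound down and lined up, and the red pin was laid on the mat, retaken by its head and pushed home against the lock plate. It is released with the robot clear, and the job was handed in at about 30 s; the hand-in returned no verdict.

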